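# Make up two microscopy kits

### The arm

A 6-joint arm with a two-finger parallel gripper is mounted at the origin on the work surface. World frame = base frame: x ahead of the robot, y to its left, z up, the work surface at z = 0. Lengths are in m, angles in rad, forces in N, time in s.
With the tool pointing down it reaches from about 0.225 to 0.875 m from the base axis. Payload 3.4 kg.
Tool frame: the origin (TCP) lies between the finger pads; the fingertips stand 11 mm ahead of it and the grasp point (between the pads) lies 8 mm behind it; z points along the fingers, y is the line along which they close (so a half turn about z gives the same grasp; the last joint's range is limited). The gripper opens to 85 mm and grips with 20 to 120 N. Pads are 22 mm wide; open, the fingers measure 114 mm over their backs; the gripper's body (76 mm by 85 mm) begins 54 mm behind the grasp point. The pads swing forward as they close: fully open they stand 13 mm farther back than shut.
Start: joints at [-0.121, 0.276, 1.505, -0, 1.361, -0.121], TCP at [0.575, -0, 0.242] pointing down, gripper open.
Joint ranges: [-2.89, 2.89], [-0.75, 2.08], [0.22, 2.7], [-1.18, 4.32], [0.11, 2.71], [-2.7, 2.7]. Speed limits (rad/s): [2.57, 2.57, 3.14, 3.14, 3.14, 3.14].

### API

Orientations are given as a unit quaternion [w, x, y, z].
In Python, from rig import sensors, eyes, manip gives the robot as it stands.
- The arm moves only by the tool drive_tool, never from a script. Its argument "deltas" is a list of rows, each an object with "linear": the shift along the world's x, y, z in mm, a list of three; "twist": the turn about the world's z in degrees; "claw": the opening, from 0 (shut) to 1 (fully open). In form: [{"linear": [tx, ty, tz], "twist": twist, "claw": claw}, ...]. A call has 1 to 12 rows; each row is the pose to reach, as a shift and turn from the pose commanded when the call began; what a row does not reach only later rows make up. A row lasts 1/12 s, in which the tool goes at most 41.7 mm and 7.16 degrees, less where a joint would pass 70% of its speed; a pose out of reach is approached as far as the arm can. A call with a gripper value outside its range is refused whole. The fingers move at their own pace and stop on an object; "squeeze" is the grip in N (left out, the last holds). Time passes only in rows, so rows that repeat a pose let the fingers close. It gives the time, the measured TCP pose, the force, the opening and the grip force at its end, in the units of the state.
- sensors.get_state(): the state, without advancing time (a new reading comes with each control period).
- eyes.get_image(name): name is "scene" or "side" or "wrist"; returns the picture (400x640x3 uint8, red, green, blue); there is no depth.
- eyes.camera_model(name): a dict with "intrinsics" (3x3 intrinsics, pixels), "dist" ([k1, k2, p1, p2, k3] as OpenCV has them; the pictures are not rectified), "R" (3x3) and "t" (3): a world point X has camera coordinates R X + t. Camera axes: x right, y down, z forward; pixel columns grow to the right and rows downward; lengths in m; the calibration is good to about 2 mm. A picture is of the moment at which its call begins: read the wrist's pose just before it. camera_model takes no time and is no camera call; for the wrist camera it gives the pose at the moment of the call.
- manip.sign_off(): hands the job in; it is judged then, once.
The state is a dict: "clock": time; "qpos": joint angles; "qd": joint speeds; "effort": joint torques, N m; "position": TCP position; "ee_rot": TCP orientation; "contact_force": force on the tool from outside, world axes, zero at the start; "moment": the same for the moment, N m; "width": finger opening in m; "gripper_force": force on a finger pad.
Only numpy, scipy, OpenCV 4.12 (cv2) and the standard library are available. Lean on these libraries where they do the work, as an engineer would, in place of code of your own. Each camera call takes 0.05 s, during which the arm holds its last target. There are 200 camera calls.

### The job

Make up the two kits from the stock standing on the bench. The three-bay tray gets the dropper bottle in its middle bay and the objective and the eyepiece in the two outer bays, one in each, either way round; the two-bay tray gets the larger jar in its larger bay and the slender vial in its smaller bay. Set each thing down gently, standing upright on the floor of its bay about in the middle, and leave the smaller jar and the beaker where they are.

Things in the scene. Friction and masses are not known exactly. Their poses are not given: they have to be found in the camera images.
- tray3: Low kit tray with white rims and a grey floor, with THREE equal bays in a row along its own y axis, fixed to the bench; 216 mm (y) by 84 mm (x), rim and dividers 12 mm high and 3 mm thick, bay floor 4 mm above the bench. Origin: centre of its underside, which is the centre of the middle bay; the outer bays are centred at y = +71 and -71 mm, x = 0. Each bay is 68 mm (y) by 78 mm (x) inside.
- tray2: Low kit tray with white rims and a grey floor, with TWO unequal bays in a row along its own y axis, fixed to the bench; 149 mm (y) by 90 mm (x), rim and divider 12 mm high and 3 mm thick, bay floor 4 mm above the bench. Origin: centre of its underside. The larger bay, 80 mm (y) by 84 mm (x) inside, is centred at x = 0, y = +31.5 mm; the smaller one, 60 mm by 84 mm, at x = 0, y = -41.5 mm.
- objective: Microscope objective, bare steel: barrel 26 mm in diameter up to 42 mm (dark knurled ring 28.4 mm across between 4 and 12 mm up), then a cone to a 12 mm lens nose at 58 mm, pointing up; about 110 g. Grip the barrel, some 35 mm up. Stands upright; origin at the centre of its underside, z up the axis; round, so its yaw means nothing.
- eyepiece: Microscope eyepiece standing on its black rubber eyecup: eyecup 38 mm in diameter and 16 mm high, above it an aluminium barrel 24 mm in diameter with a flat open top at 54 mm; about 90 g. Grip the barrel, some 40 mm up. Stands upright; origin at the centre of its underside, z up the axis; round, so its yaw means nothing.
- dropper: Amber glass dropper bottle: body 34 mm in diameter up to 48 mm, shoulder, black cap 22 mm across and pointed nozzle, 74 mm in all; about 70 g. Grip the body, some 36 mm up. Stands upright; origin at the centre of its underside, z up the axis; round, so its yaw means nothing.
- jar_large: The larger glass jar with a white screw cap: body 52 mm in diameter to 52 mm height, cap 49 mm across, 66 mm high in all; about 140 g. Grip the body, some 38 mm up. Stands upright; origin at the centre of its underside, z up the axis; round, so its yaw means nothing.
- vial: Slender glass vial with a white screw cap: body 25 mm in diameter to 54 mm height, cap 22 mm across, 66 mm high in all; about 30 g. Grip the body, some 38 mm up. Stands upright; origin at the centre of its underside, z up the axis; round, so its yaw means nothing.
- jar_small: The smaller glass jar with a white screw cap, not needed and to be left alone: body 38 mm in diameter, 50 mm high in all; about 70 g. Stands upright; origin at the centre of its underside, z up the axis; round, so its yaw means nothing.
- beaker: Empty loose glass beaker beyond the stock, to be left alone: 54 mm across the rim, 70 mm high. Origin at the centre of its underside, z up.
Not all that is in view belongs to the job. Leave any green or yellow look-alike of the objective alone. Leave any yellow look-alike of the vial alone.

How it is judged:
At the end, for the whole second after the job is handed in: Each thing stands upright (0.08 rad), at rest, on its bay's floor, its axis off the bay centre along the tray's y / x by at most: dropper 18/23, objective 21/26, eyepiece 16/21, jar 15/17, vial 19/30 mm. Small jar and beaker upright, within 20 mm of their start. None was dropped (10 mm or more) (x of dropper in the frame of tray3 between -0.023 and 0.023 m and y of dropper in the frame of tray3 between -0.018 and 0.018 m and z of dropper in the frame of tray3 between 0.001 and 0.0065 m and angle between each of dropper, jar_large, vial's own z axis and vertical below 0.08 rad and linear speed of each of dropper, jar_large, vial below 0.02 m/s and angular speed of each of dropper, jar_large, vial below 0.2 rad/s and (((x of objective in the frame of tray3 between -0.026 and 0.026 m and y of objective in the frame of tray3 between 0.05 and 0.092 m and z of objective in the frame of tray3 between 0.001 and 0.0065 m and angle between objective's own z axis and vertical below 0.08 rad and linear speed of objective below 0.02 m/s and angular speed of objective below 0.2 rad/s) and (x of eyepiece in the frame of tray3 between -0.021 and 0.021 m and y of eyepiece in the frame of tray3 between -0.087 and -0.055 m and z of eyepiece in the frame of tray3 between 0.001 and 0.0065 m and angle between eyepiece's own z axis and vertical below 0.08 rad and linear speed of eyepiece below 0.02 m/s and angular speed of eyepiece below 0.2 rad/s)) or ((x of objective in the frame of tray3 between -0.026 and 0.026 m and y of objective in the frame of tray3 between -0.092 and -0.05 m and z of objective in the frame of tray3 between 0.001 and 0.0065 m and angle between objective's own z axis and vertical below 0.08 rad and linear speed of objective below 0.02 m/s and angular speed of objective below 0.2 rad/s) and (x of eyepiece in the frame of tray3 between -0.021 and 0.021 m and y of eyepiece in the frame of tray3 between 0.055 and 0.087 m and z of eyepiece in the frame of tray3 between 0.001 and 0.0065 m and angle between eyepiece's own z axis and vertical below 0.08 rad and linear speed of eyepiece below 0.02 m/s and angular speed of eyepiece below 0.2 rad/s))) and x of jar_large in the frame of tray2 between -0.017 and 0.017 m and y of jar_large in the frame of tray2 between 0.0165 and 0.0465 m and z of jar_large in the frame of tray2 between 0.001 and 0.0065 m and x of vial in the frame of tray2 between -0.03 and 0.03 m and y of vial in the frame of tray2 between -0.0605 and -0.0225 m and z of vial in the frame of tray2 between 0.001 and 0.0065 m and distance of each of jar_small, beaker from where it was at the start of the episode below 0.02 m and angle between each of jar_small, beaker's own z axis and vertical below 0.1 rad); the robot touches nothing.
It fails at once if the smaller jar left in stock was shifted or knocked over (distance of jar_small from where it was at the start of the episode above 0.02 m or angle between jar_small's own z axis and vertical above 0.2 rad).
It fails at once if the beaker left in stock was shifted or knocked over (distance of beaker from where it was at the start of the episode above 0.02 m or angle between beaker's own z axis and vertical above 0.2 rad).
It fails at once if a thing was let fall: it moved faster than 0.45 m/s (a fall of about 10 mm) out of the fingers ((linear speed of objective above 0.45 m/s and contact force between objective and the fingers below 0.02 N) or (linear speed of eyepiece above 0.45 m/s and contact force between eyepiece and the fingers below 0.02 N) or (linear speed of dropper above 0.45 m/s and contact force between dropper and the fingers below 0.02 N) or (linear speed of jar_large above 0.45 m/s and contact force between jar_large and the fingers below 0.02 N) or (linear speed of vial above 0.45 m/s and contact force between vial and the fingers below 0.02 N)).
It also fails if it takes over 128 s, if anything falls off the work surface, if the arm or the gripper's body presses on something with over 40 N, if the wrist force passes 120 N, or if a joint passes its speed limit or range.

## Working session

There is one attempt and no reset: what is moved stays moved. The work goes in short steps, Python scripts to look and compute and a tool call to move; the robot and the scene stay as the last step left them, time stands still between calls to the robot, and variables do not carry over. Pictures are saved under pics/ and viewed, at most 14 in all, crops included, and the job is handed in when it is done.

Besides the shell and the picture viewer there is one more tool, called after "Emit:" as a command line: name --argument value ..., lists and objects as JSON in quotes. drive_tool: Moves the arm, as the interface text tells. Its arguments: {"type":"object","properties":{"deltas":{"type":"array","items":{"type":"object","properties":{"linear":{"type":"array","items":{"type":"number"}},"twist":{"type":"number"},"claw":{"type":"number"}}}},"squeeze":{"type":"number"}},"required":["deltas"]}

```bash
mkdir -p pics; python3 - <<'E'
from rig import sensors, eyes
import cv2
for n in ("scene","side","wrist"):
    im=eyes.get_image(n); cv2.imwrite(f"pics/{n}0.png",im[:,:,::-1])
    m=eyes.camera_model(n); print(n,m)
print(sensors.get_state())
E
```

```text
scene {'intrinsics': array([[372.07633327,   0.        , 308.10887191],
       [  0.        , 372.07633327, 200.53274654],
       [  0.        ,   0.        ,   1.        ]]), 'dist': array([-0.0484735,  0.       ,  0.       ,  0.       ,  0.       ]), 'R': array([[-0.10124851,  0.99478201, -0.01254996],
       [ 0.70898533,  0.06329921, -0.70237669],
       [-0.69791729, -0.08001233, -0.7116948 ]]), 't': array([ 0.12637744, -0.36526129,  1.12473906])}
side {'intrinsics': array([[409.69984509,   0.        , 320.0610873 ],
       [  0.        , 409.69984509, 202.31688147],
       [  0.        ,   0.        ,   1.        ]]), 'dist': array([-0.01120736,  0.        ,  0.        ,  0.        ,  0.        ]), 'R': array([[-0.95289718, -0.30313773, -0.0097198 ],
       [-0.16966906,  0.55936146, -0.81137363],
       [ 0.25139485, -0.77150649, -0.58444706]]), 't': array([0.52260017, 0.15241066, 0.63837896])}
wrist {'intrinsics': array([[278.23450372,   0.        , 316.1235698 ],
       [  0.        , 278.23450372, 201.09911896],
       [  0.        ,   0.        ,   1.        ]]), 'dist': a
[... 313 characters left out ...]
{'clock': 0.15, 'qpos': array([-1.20989407e-01,  2.76468550e-01,  1.50580156e+00, -2.24127525e-05,
        1.36073762e+00, -1.20957548e-01]), 'qd': array([-0.00128226, -0.00041939, -0.00409071, -0.00042524,  0.00043491,
        0.00224591]), 'effort': array([ 9.65923646e-04, -4.17143512e+01, -2.46032345e+01, -1.26433165e-04,
        7.58384820e-03, -3.43765259e-05]), 'position': array([5.74628958e-01, 3.80089299e-05, 2.41643945e-01]), 'ee_rot': array([-5.50268959e-04,  7.07116210e-01,  7.07096998e-01, -4.44900685e-04]), 'contact_force': array([ 0.5361808 ,  0.41232153, -0.28481764]), 'moment': array([ 0.01142404,  0.01955915, -0.01995934]), 'gripper_force': 0.0, 'width': 0.08542528670945725}
```

View pics/scene0.png

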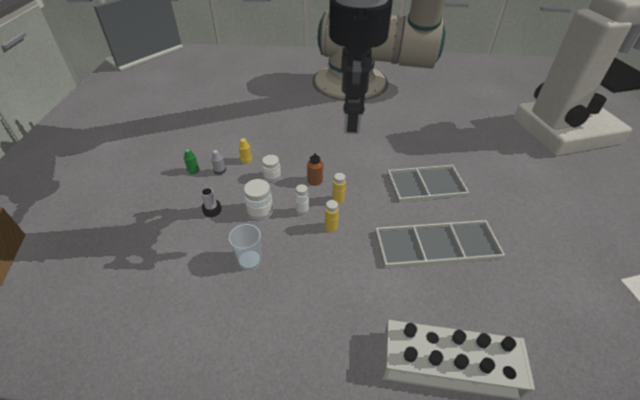

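View pics/side0.png

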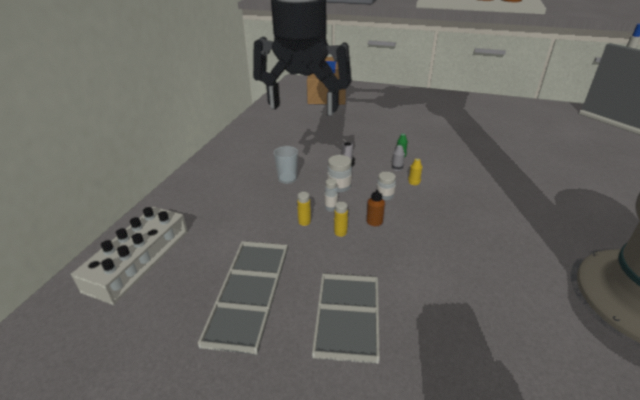

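View pics/wrist0.png

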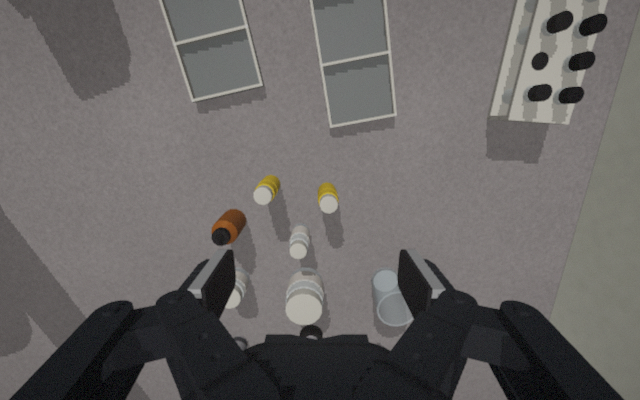

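Candidates in the scene view:
- **Objective:** steel (217,162), against the green (191,161) and yellow (244,152) look-alikes.
- **Eyepiece:** (210,202).
- **Vial:** clear (302,200), against yellow (339,188) and (331,216).
- **Jars:** large (258,199), small (271,168).
- **Dropper:** (315,170).
- **Beaker:** (246,245).

I choose the grey objective and the clear vial, and check them in a close crop.

```bash
cat > h.py <<'E'
import numpy as np, cv2
from rig import eyes, sensors
def ray(m,uv):
    p=cv2.undistortPoints(np.float64([[uv]]),m["intrinsics"],np.float64(m["dist"]))[0,0]
    R=m["R"]; return -R.T@m["t"], R.T@np.array([p[0],p[1],1])
def onplane(m,uv,z):
    c,d=ray(m,uv); return c+d*(z-c[2])/d[2]
def tri(obs):
    A=np.zeros((3,3));b=np.zeros(3)
    for m,uv in obs:
        c,d=ray(m,uv); d=d/np.linalg.norm(d); P=np.eye(3)-np.outer(d,d); A+=P;b+=P@c
    return np.linalg.solve(A,b)
E
python3 - <<'E'
from h import *
im=cv2.imread("pics/scene0.png")
cv2.imwrite("pics/crop1.png",cv2.resize(im[130:280,170:370],None,fx=4,fy=4,interpolation=cv2.INTER_CUBIC))
m=eyes.camera_model("scene")
# top centre pixels and heights
for n,uv,z in [("obj",(215,153),.058),("obj base",(219,171),0),("eye",(207,191),.054),("eye b",(212,211),0.006),("drop",(315,155),.074),("drop b",(315,181),0),("jar",(257,187),.066),("vial",(302,189),.066),("jarS",(271,161),.05),("green",(188,153),.058),("yel",(243,142),.058),("yv1",(340,178),.066),("yv2",(331,205),.066),("beak",(245,234),.07)]:
    print(n,onplane(m,uv,z).round(3))
E
```

```text
obj [ 0.455 -0.279  0.058]
obj base [ 0.447 -0.283  0.   ]
eye [ 0.566 -0.264  0.054]
eye b [ 0.574 -0.262  0.006]
drop [ 0.464 -0.065  0.074]
drop b [ 0.461 -0.065  0.   ]
jar [ 0.559 -0.166  0.066]
vial [ 0.557 -0.081  0.066]
jarS [ 0.462 -0.158  0.05 ]
green [ 0.46  -0.337  0.058]
yel [ 0.412 -0.228  0.058]
yv1 [ 0.52  -0.012  0.066]
yv2 [ 0.594 -0.025  0.066]
beak [ 0.677 -0.162  0.07 ]
```

View pics/crop1.png

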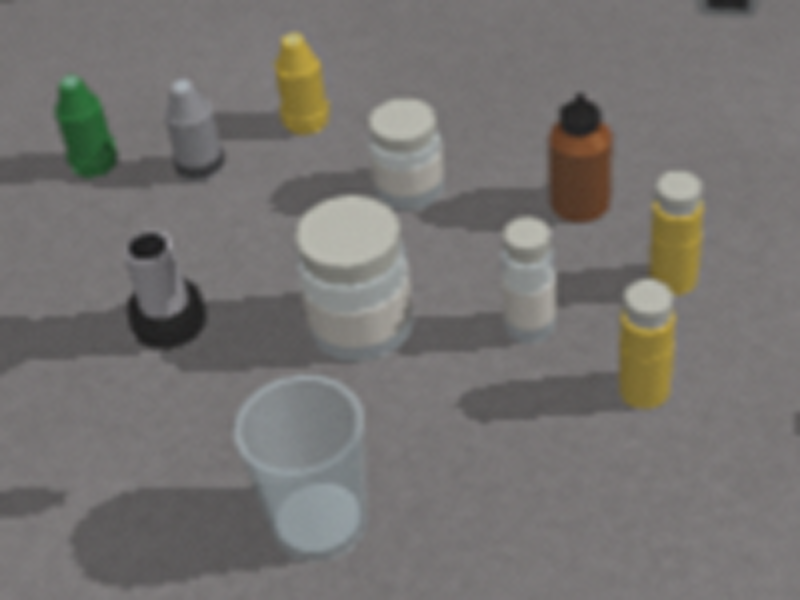

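The crop confirms it. The objective is grey with a dark ring at crop (195,130), the clear vial is at (527,280), and the eyepiece stands on its black cup at (165,290). Next are wrist views over the trays, then over the stock.

Emit:
drive_tool --deltas '[{"linear":[-10,40,20],"twist":0,"claw":1},{"linear":[-20,80,40],"twist":0,"claw":1},{"linear":[-20,120,60],"twist":0,"claw":1},{"linear":[-20,150,60],"twist":0,"claw":1},{"linear":[-20,150,60],"twist":0,"claw":1},{"linear":[-20,150,60],"twist":0,"claw":1},{"linear":[-20,150,60],"twist":0,"claw":1}]'

```text
clock: 0.73
position: [0.5546, 0.1499, 0.3017]
ee_rot: [-0.0, 0.707, 0.707, -0.001]
contact_force: [0.5, -0.6, 2.0]
width: 0.0856
gripper_force: 0.0
```

```bash
python3 - <<'E'
from h import *
m=eyes.camera_model("wrist");im=eyes.get_image("wrist");cv2.imwrite("pics/w1.png",im[:,:,::-1]);np.savez("w1.npz",**m)
print(sensors.get_state()["position"],(-m["R"].T@m["t"]).round(3))
E
```

```text
[0.55472516 0.14924667 0.30157431] [0.554 0.224 0.433]
```

Emit:
drive_tool --deltas '[{"linear":[-10,-40,0],"twist":0,"claw":1},{"linear":[-20,-80,0],"twist":0,"claw":1},{"linear":[-30,-120,0],"twist":0,"claw":1},{"linear":[-40,-160,0],"twist":0,"claw":1},{"linear":[-45,-200,0],"twist":0,"claw":1},{"linear":[-45,-240,0],"twist":0,"claw":1},{"linear":[-45,-280,0],"twist":0,"claw":1},{"linear":[-45,-320,0],"twist":0,"claw":1},{"linear":[-45,-350,0],"twist":0,"claw":1},{"linear":[-45,-350,0],"twist":0,"claw":1},{"linear":[-45,-350,0],"twist":0,"claw":1},{"linear":[-45,-350,0],"twist":0,"claw":1}]'

```text
clock: 1.78
position: [0.5092, -0.2004, 0.3017]
ee_rot: [-0.001, 0.708, 0.706, 0.0]
contact_force: [-0.3, 0.4, 0.8]
width: 0.0855
gripper_force: 0.0
```

```bash
python3 - <<'E'
from h import *
m=eyes.camera_model("wrist");im=eyes.get_image("wrist");cv2.imwrite("pics/w2.png",im[:,:,::-1]);np.savez("w2.npz",**m)
print(sensors.get_state()["position"],(-m["R"].T@m["t"]).round(3))
E
```

```text
[ 0.50941808 -0.19968686  0.30198002] [ 0.509 -0.127  0.434]
```

View pics/w1.png

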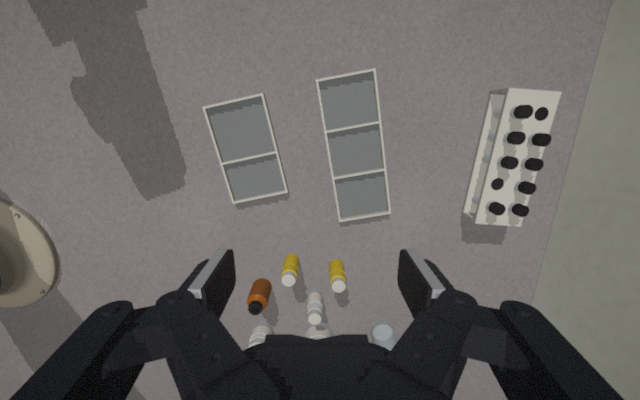

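View pics/w2.png

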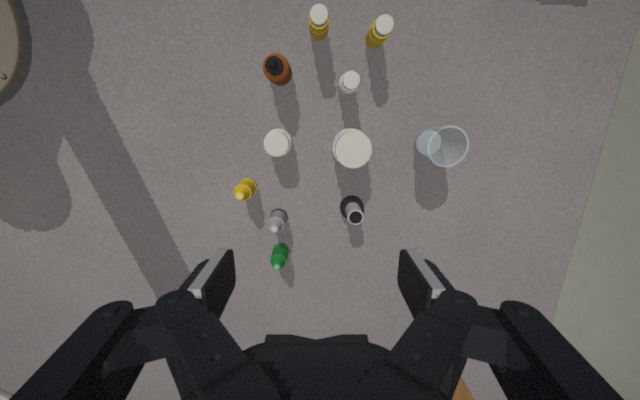

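w1 shows tray2 with outer corners (204,107), (263,95), (287,191) and (234,203); its divider is low, so the larger bay is at the top. Tray3's corners are (317,80), (376,69), (390,213) and (338,221). w2 shows all stock tops: vial cap (349,82), large jar (352,148), dropper (275,66), objective nose (275,229), eyepiece (355,217).

```bash
cat > loc.py <<'E'
from h import *
m1=dict(np.load("w1.npz"));m2=dict(np.load("w2.npz"));ms=eyes.camera_model("scene")
im=cv2.imread("pics/w1.png");hsv=cv2.cvtColor(im,cv2.COLOR_BGR2HSV)
msk=((hsv[...,2]>150)&(hsv[...,1]<50)).astype(np.uint8);msk[:,:190]=0;msk[:,410:]=0;msk[235:]=0
msk=cv2.morphologyEx(msk,cv2.MORPH_CLOSE,np.ones((5,5)))
n,l,s,c=cv2.connectedComponentsWithStats(msk)
for i in range(1,n):
    if s[i,4]<200: continue
    pts=np.argwhere(l==i)[:,::-1]
    w=np.array([onplane(m1,p,.012)[:2] for p in pts.astype(float)])*1000
    r=cv2.minAreaRect(w.astype(np.float32)); print("tray",s[i],np.round(r[0],1),np.round(r[1],1),round(r[2],1))
    print(cv2.boxPoints(r).round(0).tolist())
S={"obj":((275.,229),(215.2,152),.058),"eye":((355,217),(207,191),.054),"drop":((275,66),(315,156),.074),"jar":((352.5,148),(257.2,188),.066),"vial":((349.5,82),(301.8,188.5),.066),"jarS":((277,142),(270.7,160.7),.05),"yv1":((319,14),(339.5,177.5),.066),"yv2":((384,24),(332,204.5),.066),"green":((277,266),(187.7,151.5),.058),"yel":((240,196),(243,140.5),.058),"beaker":((447,147),(245,235),.07)}
for k,(a,b,z) in S.items(): print(k,"w2",(onplane(m2,a,z)[:2]*1000).round(),"scene",(onplane(ms,b,z)[:2]*1000).round(),"tri",(tri([(m2,a),(ms,b)])*1000).round())
E
python3 loc.py
```

```text
tray [ 315   68   76  154 1203] [613.  175.1] [ 85.2 216.6] 10.2
[[552.0, 274.0], [590.0, 61.0], [674.0, 76.0], [636.0, 289.0]]
tray [202  93  86 111 848] [449.1 174.2] [ 90.5 149.6] 12.0
[[389.0, 238.0], [420.0, 92.0], [509.0, 110.0], [478.0, 257.0]]
obj w2 [ 449. -282.] scene [ 452. -280.] tri [ 448. -282.   55.]
eye w2 [ 565. -265.] scene [ 566. -264.] tri [ 565. -265.   53.]
drop w2 [460. -69.] scene [467. -65.] tri [459. -66.  67.]
jar w2 [ 556. -165.] scene [ 562. -165.] tri [ 557. -166.   61.]
vial w2 [550. -85.] scene [556. -81.] tri [550. -84.  60.]
jarS w2 [ 456. -159.] scene [ 461. -158.] tri [ 455. -159.   45.]
yv1 w2 [512. -13.] scene [519. -13.] tri [513. -12.  60.]
yv2 w2 [588. -23.] scene [593. -23.] tri [589. -23.  62.]
green w2 [ 449. -343.] scene [ 455. -340.] tri [ 448. -344.   53.]
yel w2 [ 402. -232.] scene [ 406. -229.] tri [ 400. -232.   54.]
beaker w2 [ 677. -164.] scene [ 679. -162.] tri [ 678. -163.   68.]
```

Tray sizes match the description, so the measurements hold. Bay centres in mm are:
- **tray3:** (600,245), (613,175), (626,105)
- **tray2:** large (442,205), small (458,133)

Every grasp is clear when closing along x, so no twist is needed. I start with the objective.

Emit:
drive_tool --deltas '[{"linear":[-15,-20,-30],"twist":0,"claw":1},{"linear":[-30,-40,-60],"twist":0,"claw":1},{"linear":[-45,-60,-90],"twist":0,"claw":1},{"linear":[-60,-82,-115],"twist":0,"claw":1},{"linear":[-60,-82,-145],"twist":0,"claw":1},{"linear":[-60,-82,-180],"twist":0,"claw":1},{"linear":[-60,-82,-215],"twist":0,"claw":1},{"linear":[-60,-82,-245],"twist":0,"claw":1},{"linear":[-60,-82,-265],"twist":0,"claw":1},{"linear":[-60,-82,-275],"twist":0,"claw":1},{"linear":[-60,-82,-275],"twist":0,"claw":1},{"linear":[-60,-82,-275],"twist":0,"claw":1}]'

```text
clock: 2.83
position: [0.4506, -0.2815, 0.0278]
ee_rot: [0.0, 0.707, 0.708, 0.0]
contact_force: [0.7, -0.9, 0.5]
width: 0.0856
gripper_force: 0.0
```

Emit:
drive_tool --deltas '[{"linear":[0,0,0],"twist":0,"claw":0.6},{"linear":[0,0,0],"twist":0,"claw":0.4},{"linear":[0,0,0],"twist":0,"claw":0.2},{"linear":[0,0,0],"twist":0,"claw":0},{"linear":[0,0,0],"twist":0,"claw":0},{"linear":[0,0,0],"twist":0,"claw":0},{"linear":[0,0,0],"twist":0,"claw":0},{"linear":[0,0,0],"twist":0,"claw":0},{"linear":[0,0,0],"twist":0,"claw":0},{"linear":[0,0,0],"twist":0,"claw":0}]' --squeeze 40

```text
clock: 3.67
position: [0.4501, -0.2822, 0.0282]
ee_rot: [0.0, 0.707, 0.707, 0.0]
contact_force: [-1.8, 0.5, 6.4]
width: 0.0247
gripper_force: 39.0
```

Emit:
drive_tool --deltas '[{"linear":[0,0,8],"twist":0,"claw":0},{"linear":[0,0,25],"twist":0,"claw":0},{"linear":[0,0,50],"twist":0,"claw":0},{"linear":[0,0,80],"twist":0,"claw":0},{"linear":[0,0,105],"twist":0,"claw":0},{"linear":[10,22,115],"twist":0,"claw":0},{"linear":[23,50,115],"twist":0,"claw":0},{"linear":[38,83,115],"twist":0,"claw":0},{"linear":[53,116,115],"twist":0,"claw":0},{"linear":[68,150,115],"twist":0,"claw":0},{"linear":[83,183,115],"twist":0,"claw":0},{"linear":[98,216,115],"twist":0,"claw":0}]'

```text
clock: 4.67
position: [0.5482, -0.0642, 0.1425]
ee_rot: [-0.0, 0.707, 0.707, 0.0]
contact_force: [-0.6, -0.7, -2.3]
width: 0.0247
gripper_force: 39.5
```

Emit:
drive_tool --deltas '[{"linear":[15,33,0],"twist":0,"claw":0},{"linear":[30,66,0],"twist":0,"claw":0},{"linear":[45,99,0],"twist":0,"claw":0},{"linear":[60,132,0],"twist":0,"claw":0},{"linear":[72,158,0],"twist":0,"claw":0},{"linear":[78,171,0],"twist":0,"claw":0},{"linear":[78,171,-20],"twist":0,"claw":0},{"linear":[78,171,-45],"twist":0,"claw":0},{"linear":[78,171,-70],"twist":0,"claw":0},{"linear":[78,171,-88],"twist":0,"claw":0},{"linear":[78,171,-98],"twist":0,"claw":0},{"linear":[78,171,-98],"twist":0,"claw":0}]'

```text
clock: 5.67
position: [0.6239, 0.1043, 0.0418]
ee_rot: [-0.002, 0.707, 0.707, -0.002]
contact_force: [-0.2, -0.3, -0.8]
width: 0.0247
gripper_force: 39.6
```

```bash
python3 - <<'E'
from h import *
im=eyes.get_image("scene");a=eyes.get_image("side")
cv2.imwrite("pics/p1.png",cv2.hconcat([cv2.resize(im[140:290,350:550],None,fx=2,fy=2),cv2.resize(a[200:350,190:390],None,fx=2,fy=2)])[:,:,::-1])
E
```

```text
(no output)
```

View pics/p1.png

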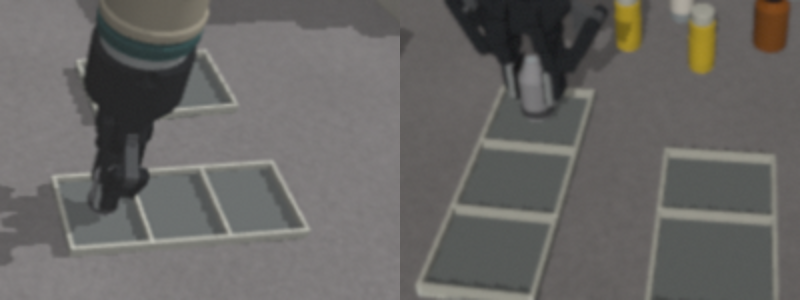

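The objective hangs upright inside tray3's near outer bay, at (535,90) in the right half. I lower it the last 11 mm slowly and release.

Emit:
drive_tool --deltas '[{"linear":[0,0,-3],"twist":0,"claw":0},{"linear":[0,0,-6],"twist":0,"claw":0},{"linear":[0,0,-8],"twist":0,"claw":0},{"linear":[0,0,-10],"twist":0,"claw":0},{"linear":[0,0,-11],"twist":0,"claw":0},{"linear":[0,0,-12],"twist":0,"claw":0},{"linear":[0,0,-12],"twist":0,"claw":0}]'

```text
clock: 6.35
position: [0.6261, 0.105, 0.0323]
ee_rot: [0.0, 0.707, 0.707, 0.0]
contact_force: [0.3, 0.2, -1.3]
width: 0.0244
gripper_force: 39.6
```

Emit:
drive_tool --deltas '[{"linear":[0,0,-0.5],"twist":0,"claw":0},{"linear":[0,0,-1],"twist":0,"claw":0},{"linear":[0,0,-1],"twist":0,"claw":0}]'

```text
clock: 6.6
position: [0.6261, 0.105, 0.0322]
ee_rot: [0.0, 0.707, 0.707, 0.0]
contact_force: [-1.8, 0.0, 4.2]
width: 0.0249
gripper_force: 40.1
```

Emit:
drive_tool --deltas '[{"linear":[0,0,0],"twist":0,"claw":0.4},{"linear":[0,0,0],"twist":0,"claw":0.6},{"linear":[0,0,0],"twist":0,"claw":0.8},{"linear":[0,0,0],"twist":0,"claw":1},{"linear":[0,0,10],"twist":0,"claw":1},{"linear":[0,0,35],"twist":0,"claw":1},{"linear":[0,0,70],"twist":0,"claw":1},{"linear":[0,0,110],"twist":0,"claw":1},{"linear":[-3,-35,120],"twist":0,"claw":1},{"linear":[-9,-75,120],"twist":0,"claw":1},{"linear":[-15,-115,120],"twist":0,"claw":1},{"linear":[-21,-155,120],"twist":0,"claw":1}]'

```text
clock: 7.6
position: [0.605, -0.0512, 0.1528]
ee_rot: [0.001, 0.707, 0.708, 0.001]
contact_force: [2.1, 0.2, -0.2]
width: 0.0853
gripper_force: 0.0
```

Emit:
drive_tool --deltas '[{"linear":[-6,-40,0],"twist":0,"claw":1},{"linear":[-12,-80,0],"twist":0,"claw":1},{"linear":[-18,-120,0],"twist":0,"claw":1},{"linear":[-24,-155,0],"twist":0,"claw":1},{"linear":[-32,-190,0],"twist":0,"claw":1},{"linear":[-40,-215,0],"twist":0,"claw":1},{"linear":[-40,-215,-20],"twist":0,"claw":1},{"linear":[-40,-215,-50],"twist":0,"claw":1},{"linear":[-40,-215,-85],"twist":0,"claw":1},{"linear":[-40,-215,-110],"twist":0,"claw":1},{"linear":[-40,-215,-119],"twist":0,"claw":1},{"linear":[-40,-215,-119],"twist":0,"claw":1}]'

```text
clock: 8.6
position: [0.5636, -0.2642, 0.0303]
ee_rot: [-0.002, 0.707, 0.707, -0.001]
contact_force: [-0.4, 0.3, -0.0]
width: 0.0856
gripper_force: 0.0
```

```bash
python3 - <<'E'
from h import *
im=eyes.get_image("scene");a=eyes.get_image("side")
cv2.imwrite("pics/p2.png",cv2.hconcat([cv2.resize(im[130:290,170:570],None,fx=2,fy=2)]) [:,:,::-1])
print(sensors.get_state()["position"])
E
```

```text
[ 0.56596607 -0.26549333  0.03348745]
```

View pics/p2.png

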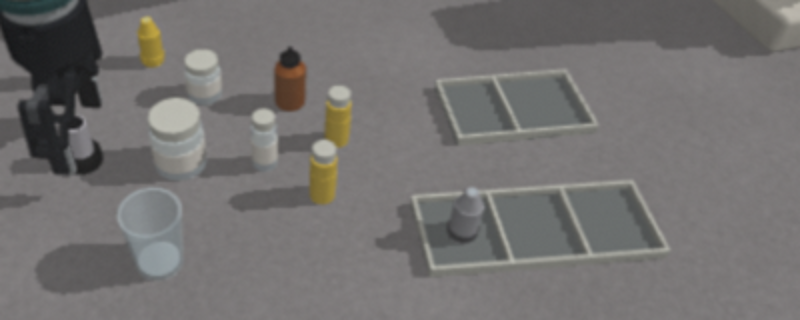

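The objective stands in the outer bay, about (465,215) in the crop. The gripper straddles the eyepiece at (78,140). I close on it and carry it to the far bay at (600,245).

Emit:
drive_tool --deltas '[{"linear":[0,0,0],"twist":0,"claw":0.6},{"linear":[0,0,0],"twist":0,"claw":0.4},{"linear":[0,0,0],"twist":0,"claw":0.2},{"linear":[0,0,0],"twist":0,"claw":0},{"linear":[0,0,0],"twist":0,"claw":0},{"linear":[0,0,0],"twist":0,"claw":0},{"linear":[0,0,0],"twist":0,"claw":0},{"linear":[0,0,0],"twist":0,"claw":0},{"linear":[0,0,0],"twist":0,"claw":0}]' --squeeze 40

```text
clock: 9.45
position: [0.5655, -0.2652, 0.0331]
ee_rot: [0.001, 0.707, 0.707, 0.0]
contact_force: [0.2, 0.9, 5.8]
width: 0.0227
gripper_force: 39.3
```

Emit:
drive_tool --deltas '[{"linear":[0,0,8],"twist":0,"claw":0},{"linear":[0,0,25],"twist":0,"claw":0},{"linear":[0,0,50],"twist":0,"claw":0},{"linear":[0,0,80],"twist":0,"claw":0},{"linear":[0,0,105],"twist":0,"claw":0},{"linear":[2,20,115],"twist":0,"claw":0},{"linear":[5,50,115],"twist":0,"claw":0},{"linear":[8,85,115],"twist":0,"claw":0},{"linear":[11,120,115],"twist":0,"claw":0},{"linear":[14,155,115],"twist":0,"claw":0},{"linear":[17,190,115],"twist":0,"claw":0},{"linear":[20,225,115],"twist":0,"claw":0}]'

```text
clock: 10.45
position: [0.5844, -0.0384, 0.1472]
ee_rot: [-0.0, 0.707, 0.707, -0.0]
contact_force: [-0.2, -0.5, -0.4]
width: 0.0227
gripper_force: 39.3
```

Emit:
drive_tool --deltas '[{"linear":[2,35,0],"twist":0,"claw":0},{"linear":[4,70,0],"twist":0,"claw":0},{"linear":[6,105,0],"twist":0,"claw":0},{"linear":[8,140,0],"twist":0,"claw":0},{"linear":[10,175,0],"twist":0,"claw":0},{"linear":[12,210,0],"twist":0,"claw":0},{"linear":[14,240,0],"twist":0,"claw":0},{"linear":[15,265,0],"twist":0,"claw":0},{"linear":[15,280,0],"twist":0,"claw":0},{"linear":[15,285,-5],"twist":0,"claw":0},{"linear":[15,285,-25],"twist":0,"claw":0},{"linear":[15,285,-50],"twist":0,"claw":0}]'

```text
clock: 11.45
position: [0.6013, 0.2447, 0.0984]
ee_rot: [0.002, 0.707, 0.707, 0.002]
contact_force: [0.3, -0.0, -1.8]
width: 0.0231
gripper_force: 39.3
```

Emit:
drive_tool --deltas '[{"linear":[0,0,-25],"twist":0,"claw":0},{"linear":[0,0,-42],"twist":0,"claw":0},{"linear":[0,0,-50],"twist":0,"claw":0},{"linear":[0,0,-55],"twist":0,"claw":0},{"linear":[0,0,-58],"twist":0,"claw":0},{"linear":[0,0,-60],"twist":0,"claw":0},{"linear":[0,0,-60],"twist":0,"claw":0}]'

```text
clock: 12.03
position: [0.6006, 0.2448, 0.038]
ee_rot: [0.0, 0.707, 0.707, 0.001]
contact_force: [-0.4, 0.2, -0.5]
width: 0.0231
gripper_force: 39.3
```

Slight gap left; step down to contact.

Emit:
drive_tool --deltas '[{"linear":[0,0,-0.5],"twist":0,"claw":0},{"linear":[0,0,-1],"twist":0,"claw":0},{"linear":[0,0,-1.5],"twist":0,"claw":0},{"linear":[0,0,-1.5],"twist":0,"claw":0}]'

```text
clock: 12.37
position: [0.6007, 0.2452, 0.0372]
ee_rot: [0.001, 0.707, 0.707, 0.001]
contact_force: [-1.1, -0.4, 5.4]
width: 0.0226
gripper_force: 39.9
```

Contact. I release and go to the dropper.

Emit:
drive_tool --deltas '[{"linear":[0,0,0],"twist":0,"claw":0.4},{"linear":[0,0,0],"twist":0,"claw":0.6},{"linear":[0,0,0],"twist":0,"claw":0.8},{"linear":[0,0,0],"twist":0,"claw":1},{"linear":[0,0,10],"twist":0,"claw":1},{"linear":[0,0,35],"twist":0,"claw":1},{"linear":[0,0,70],"twist":0,"claw":1},{"linear":[0,0,110],"twist":0,"claw":1},{"linear":[-14,-32,120],"twist":0,"claw":1},{"linear":[-30,-68,120],"twist":0,"claw":1},{"linear":[-46,-104,120],"twist":0,"claw":1},{"linear":[-62,-140,120],"twist":0,"claw":1}]'

```text
clock: 13.37
position: [0.5374, 0.1039, 0.157]
ee_rot: [0.001, 0.707, 0.708, 0.001]
contact_force: [-0.2, -0.1, 0.2]
width: 0.0851
gripper_force: 0.0
```

Emit:
drive_tool --deltas '[{"linear":[-16,-36,0],"twist":0,"claw":1},{"linear":[-32,-72,0],"twist":0,"claw":1},{"linear":[-48,-108,0],"twist":0,"claw":1},{"linear":[-64,-144,0],"twist":0,"claw":1},{"linear":[-77,-172,0],"twist":0,"claw":1},{"linear":[-77,-172,-15],"twist":0,"claw":1},{"linear":[-77,-172,-45],"twist":0,"claw":1},{"linear":[-77,-172,-80],"twist":0,"claw":1},{"linear":[-77,-172,-110],"twist":0,"claw":1},{"linear":[-77,-172,-124],"twist":0,"claw":1},{"linear":[-77,-172,-128],"twist":0,"claw":1},{"linear":[-77,-172,-128],"twist":0,"claw":1}]'

```text
clock: 14.37
position: [0.4606, -0.0669, 0.0274]
ee_rot: [-0.001, 0.707, 0.707, -0.0]
contact_force: [0.4, -0.4, 0.6]
width: 0.0856
gripper_force: 0.0
```

Emit:
drive_tool --deltas '[{"linear":[0,0,0],"twist":0,"claw":0.8},{"linear":[0,0,0],"twist":0,"claw":0.6},{"linear":[0,0,0],"twist":0,"claw":0.4},{"linear":[0,0,0],"twist":0,"claw":0.2},{"linear":[0,0,0],"twist":0,"claw":0},{"linear":[0,0,0],"twist":0,"claw":0},{"linear":[0,0,0],"twist":0,"claw":0},{"linear":[0,0,0],"twist":0,"claw":0},{"linear":[0,0,0],"twist":0,"claw":0}]' --squeeze 35

```text
clock: 15.12
position: [0.4616, -0.0671, 0.0289]
ee_rot: [0.001, 0.707, 0.707, 0.0]
contact_force: [-1.8, -0.0, 5.3]
width: 0.0332
gripper_force: 34.3
```

```bash
python3 - <<'E'
from h import *
im=eyes.get_image("scene")
cv2.imwrite("pics/p3.png",cv2.resize(im[130:290,170:570],None,fx=2,fy=2)[:,:,::-1])
E
```

```text
(no output)
```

View pics/p3.png

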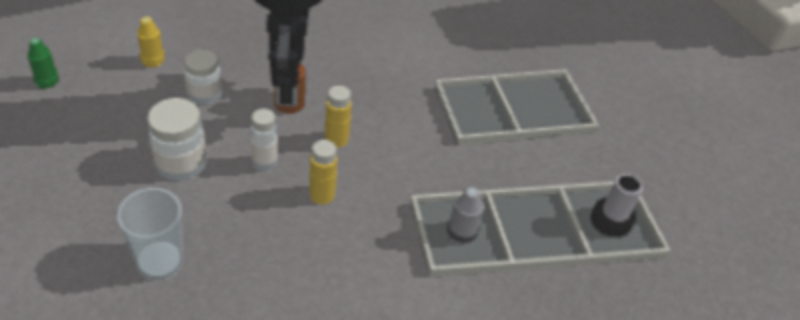

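The objective at (465,215) and eyepiece at (614,205) both stand in their bays, and the dropper is gripped. I carry it to the middle bay.

Emit:
drive_tool --deltas '[{"linear":[0,0,8],"twist":0,"claw":0},{"linear":[0,0,25],"twist":0,"claw":0},{"linear":[0,0,50],"twist":0,"claw":0},{"linear":[0,0,80],"twist":0,"claw":0},{"linear":[0,0,105],"twist":0,"claw":0},{"linear":[10,16,115],"twist":0,"claw":0},{"linear":[26,42,115],"twist":0,"claw":0},{"linear":[44,70,115],"twist":0,"claw":0},{"linear":[62,99,115],"twist":0,"claw":0},{"linear":[80,128,115],"twist":0,"claw":0},{"linear":[98,156,115],"twist":0,"claw":0},{"linear":[116,184,115],"twist":0,"claw":0}]'

```text
clock: 16.17
position: [0.5775, 0.1186, 0.1435]
ee_rot: [0.0, 0.707, 0.707, 0.0]
contact_force: [0.8, -0.1, -0.9]
width: 0.0329
gripper_force: 34.9
```

Emit:
drive_tool --deltas '[{"linear":[16,26,0],"twist":0,"claw":0},{"linear":[29,46,0],"twist":0,"claw":0},{"linear":[36,58,0],"twist":0,"claw":0},{"linear":[36,58,-10],"twist":0,"claw":0},{"linear":[36,58,-35],"twist":0,"claw":0},{"linear":[36,58,-65],"twist":0,"claw":0},{"linear":[36,58,-90],"twist":0,"claw":0},{"linear":[36,58,-102],"twist":0,"claw":0},{"linear":[36,58,-107],"twist":0,"claw":0},{"linear":[36,58,-110],"twist":0,"claw":0},{"linear":[36,58,-110],"twist":0,"claw":0},{"linear":[36,58,-110],"twist":0,"claw":0}]'

```text
clock: 17.17
position: [0.6139, 0.1746, 0.0342]
ee_rot: [0.001, 0.707, 0.707, 0.001]
contact_force: [0.5, -0.8, -0.5]
width: 0.0329
gripper_force: 35.1
```

Emit:
drive_tool --deltas '[{"linear":[0,0,-0.5],"twist":0,"claw":0},{"linear":[0,0,-1],"twist":0,"claw":0},{"linear":[0,0,-1.5],"twist":0,"claw":0},{"linear":[0,0,-1.5],"twist":0,"claw":0}]'

```text
clock: 17.5
position: [0.6139, 0.1749, 0.033]
ee_rot: [0.001, 0.707, 0.707, 0.001]
contact_force: [-1.9, -1.1, 5.9]
width: 0.033
gripper_force: 35.6
```

Emit:
drive_tool --deltas '[{"linear":[0,0,0],"twist":0,"claw":0.5},{"linear":[0,0,0],"twist":0,"claw":0.7},{"linear":[0,0,0],"twist":0,"claw":0.9},{"linear":[0,0,0],"twist":0,"claw":1},{"linear":[0,0,10],"twist":0,"claw":1},{"linear":[0,0,35],"twist":0,"claw":1},{"linear":[0,0,70],"twist":0,"claw":1},{"linear":[0,0,110],"twist":0,"claw":1},{"linear":[-5,-32,120],"twist":0,"claw":1},{"linear":[-11,-70,120],"twist":0,"claw":1},{"linear":[-17,-108,120],"twist":0,"claw":1},{"linear":[-23,-146,120],"twist":0,"claw":1}]'

```text
clock: 18.5
position: [0.5899, 0.0279, 0.1527]
ee_rot: [0.001, 0.707, 0.708, 0.001]
contact_force: [1.0, 0.1, 0.8]
width: 0.0853
gripper_force: 0.0
```

Emit:
drive_tool --deltas '[{"linear":[-6,-38,0],"twist":0,"claw":1},{"linear":[-12,-76,0],"twist":0,"claw":1},{"linear":[-18,-114,0],"twist":0,"claw":1},{"linear":[-24,-152,0],"twist":0,"claw":1},{"linear":[-29,-180,0],"twist":0,"claw":1},{"linear":[-32,-194,0],"twist":0,"claw":1},{"linear":[-32,-194,0],"twist":0,"claw":1},{"linear":[-32,-194,0],"twist":0,"claw":1}]'

```text
clock: 19.17
position: [0.558, -0.165, 0.1516]
ee_rot: [-0.0, 0.708, 0.706, 0.0]
contact_force: [-0.3, 0.7, 0.3]
width: 0.0855
gripper_force: 0.0
```

```bash
python3 - <<'E'
from h import *
im=eyes.get_image("scene");w=eyes.get_image("wrist")
cv2.imwrite("pics/p4.png",cv2.vconcat([im[130:290,130:610],w[150:400,80:560]])[:,:,::-1])
E
```

```text
(no output)
```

View pics/p4.png

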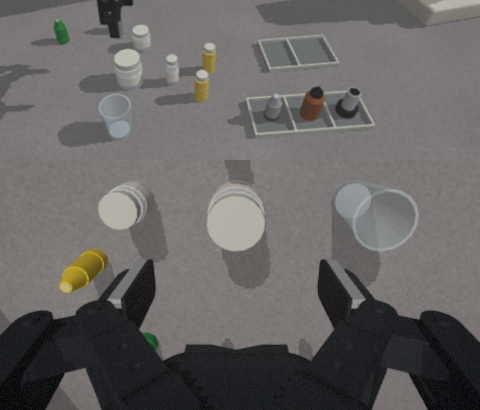

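The dropper stands in the middle bay at (312,103). The jar cap at (237,220) is centred between the fingers, so I descend and grip.

Emit:
drive_tool --deltas '[{"linear":[0,0,-20],"twist":0,"claw":1},{"linear":[0,0,-50],"twist":0,"claw":1},{"linear":[0,0,-80],"twist":0,"claw":1},{"linear":[0,0,-105],"twist":0,"claw":1},{"linear":[0,0,-118],"twist":0,"claw":1},{"linear":[0,0,-122],"twist":0,"claw":1},{"linear":[0,0,-122],"twist":0,"claw":1},{"linear":[0,0,-122],"twist":0,"claw":1}]'

```text
clock: 19.93
position: [0.5589, -0.1642, 0.03]
ee_rot: [0.001, 0.707, 0.708, 0.0]
contact_force: [-0.2, -0.0, 0.2]
width: 0.0854
gripper_force: 0.0
```

Emit:
drive_tool --deltas '[{"linear":[0,0,0],"twist":0,"claw":0.8},{"linear":[0,0,0],"twist":0,"claw":0.65},{"linear":[0,0,0],"twist":0,"claw":0.5},{"linear":[0,0,0],"twist":0,"claw":0.3},{"linear":[0,0,0],"twist":0,"claw":0},{"linear":[0,0,0],"twist":0,"claw":0},{"linear":[0,0,0],"twist":0,"claw":0},{"linear":[0,0,0],"twist":0,"claw":0}]' --squeeze 45

```text
clock: 20.6
position: [0.5587, -0.1652, 0.0307]
ee_rot: [0.001, 0.707, 0.707, 0.001]
contact_force: [0.3, 1.0, 6.3]
width: 0.0509
gripper_force: 46.9
```

Emit:
drive_tool --deltas '[{"linear":[0,0,8],"twist":0,"claw":0},{"linear":[0,0,25],"twist":0,"claw":0},{"linear":[0,0,50],"twist":0,"claw":0},{"linear":[0,0,80],"twist":0,"claw":0},{"linear":[0,0,105],"twist":0,"claw":0},{"linear":[-6,18,115],"twist":0,"claw":0},{"linear":[-14,46,115],"twist":0,"claw":0},{"linear":[-24,78,115],"twist":0,"claw":0},{"linear":[-34,110,115],"twist":0,"claw":0},{"linear":[-44,142,115],"twist":0,"claw":0},{"linear":[-54,174,115],"twist":0,"claw":0},{"linear":[-64,206,115],"twist":0,"claw":0}]'

```text
clock: 21.6
position: [0.493, 0.0422, 0.1446]
ee_rot: [-0.0, 0.707, 0.707, 0.0]
contact_force: [0.8, 0.2, -1.2]
width: 0.0503
gripper_force: 47.3
```

Emit:
drive_tool --deltas '[{"linear":[-10,32,0],"twist":0,"claw":0},{"linear":[-20,64,0],"twist":0,"claw":0},{"linear":[-30,96,0],"twist":0,"claw":0},{"linear":[-40,126,0],"twist":0,"claw":0},{"linear":[-48,150,0],"twist":0,"claw":0},{"linear":[-52,164,0],"twist":0,"claw":0},{"linear":[-52,164,-12],"twist":0,"claw":0},{"linear":[-52,164,-38],"twist":0,"claw":0},{"linear":[-52,164,-68],"twist":0,"claw":0},{"linear":[-52,164,-90],"twist":0,"claw":0},{"linear":[-52,164,-100],"twist":0,"claw":0},{"linear":[-52,164,-105],"twist":0,"claw":0}]'

```text
clock: 22.6
position: [0.4404, 0.2045, 0.0377]
ee_rot: [-0.001, 0.707, 0.707, -0.002]
contact_force: [0.4, -0.2, -1.5]
width: 0.051
gripper_force: 47.3
```

Emit:
drive_tool --deltas '[{"linear":[0,0,-2],"twist":0,"claw":0},{"linear":[0,0,-4],"twist":0,"claw":0},{"linear":[0,0,-5],"twist":0,"claw":0},{"linear":[0,0,-5.5],"twist":0,"claw":0},{"linear":[0,0,-6],"twist":0,"claw":0},{"linear":[0,0,-6],"twist":0,"claw":0}]'

```text
clock: 23.1
position: [0.4428, 0.2052, 0.0348]
ee_rot: [0.001, 0.707, 0.707, 0.001]
contact_force: [-0.5, -0.3, 4.9]
width: 0.0509
gripper_force: 48.2
```

Contact. I release and go to the vial.

Emit:
drive_tool --deltas '[{"linear":[0,0,0],"twist":0,"claw":0.7},{"linear":[0,0,0],"twist":0,"claw":0.85},{"linear":[0,0,0],"twist":0,"claw":1},{"linear":[0,0,0],"twist":0,"claw":1},{"linear":[0,0,10],"twist":0,"claw":1},{"linear":[0,0,35],"twist":0,"claw":1},{"linear":[0,0,70],"twist":0,"claw":1},{"linear":[0,0,110],"twist":0,"claw":1},{"linear":[12,-31,120],"twist":0,"claw":1},{"linear":[25,-66,120],"twist":0,"claw":1},{"linear":[38,-101,120],"twist":0,"claw":1},{"linear":[51,-136,120],"twist":0,"claw":1}]'

```text
clock: 24.1
position: [0.4935, 0.0678, 0.154]
ee_rot: [0.001, 0.707, 0.708, 0.001]
contact_force: [0.3, 1.1, -0.4]
width: 0.0852
gripper_force: 0.0
```

Emit:
drive_tool --deltas '[{"linear":[13,-35,0],"twist":0,"claw":1},{"linear":[26,-70,0],"twist":0,"claw":1},{"linear":[39,-105,0],"twist":0,"claw":1},{"linear":[52,-135,0],"twist":0,"claw":1},{"linear":[59,-153,0],"twist":0,"claw":1},{"linear":[59,-153,-12],"twist":0,"claw":1},{"linear":[59,-153,-42],"twist":0,"claw":1},{"linear":[59,-153,-76],"twist":0,"claw":1},{"linear":[59,-153,-105],"twist":0,"claw":1},{"linear":[59,-153,-119],"twist":0,"claw":1},{"linear":[59,-153,-123],"twist":0,"claw":1},{"linear":[59,-153,-123],"twist":0,"claw":1}]'

```text
clock: 25.1
position: [0.5512, -0.0838, 0.0291]
ee_rot: [-0.001, 0.707, 0.707, -0.001]
contact_force: [-0.8, -0.0, 0.0]
width: 0.0851
gripper_force: 0.0
```

Emit:
drive_tool --deltas '[{"linear":[0,0,0],"twist":0,"claw":0.6},{"linear":[0,0,0],"twist":0,"claw":0.4},{"linear":[0,0,0],"twist":0,"claw":0.3},{"linear":[0,0,0],"twist":0,"claw":0.2},{"linear":[0,0,0],"twist":0,"claw":0},{"linear":[0,0,0],"twist":0,"claw":0},{"linear":[0,0,0],"twist":0,"claw":0},{"linear":[0,0,0],"twist":0,"claw":0},{"linear":[0,0,0],"twist":0,"claw":0},{"linear":[0,0,0],"twist":0,"claw":0}]' --squeeze 30

```text
clock: 25.93
position: [0.5525, -0.0841, 0.0313]
ee_rot: [0.001, 0.707, 0.707, 0.0]
contact_force: [-0.5, 0.4, 6.9]
width: 0.0242
gripper_force: 29.4
```

Emit:
drive_tool --deltas '[{"linear":[0,0,8],"twist":0,"claw":0},{"linear":[0,0,25],"twist":0,"claw":0},{"linear":[0,0,50],"twist":0,"claw":0},{"linear":[0,0,80],"twist":0,"claw":0},{"linear":[0,0,105],"twist":0,"claw":0},{"linear":[-8,18,115],"twist":0,"claw":0},{"linear":[-20,46,115],"twist":0,"claw":0},{"linear":[-32,75,115],"twist":0,"claw":0},{"linear":[-44,103,115],"twist":0,"claw":0},{"linear":[-56,131,115],"twist":0,"claw":0},{"linear":[-68,159,115],"twist":0,"claw":0},{"linear":[-80,185,115],"twist":0,"claw":0}]'

```text
clock: 26.93
position: [0.4711, 0.1023, 0.1457]
ee_rot: [-0.0, 0.707, 0.707, 0.0]
contact_force: [0.6, 0.6, -0.7]
width: 0.0244
gripper_force: 29.5
```

Emit:
drive_tool --deltas '[{"linear":[-9,20,0],"twist":0,"claw":0},{"linear":[-14,32,0],"twist":0,"claw":0},{"linear":[-14,32,-10],"twist":0,"claw":0},{"linear":[-14,32,-35],"twist":0,"claw":0},{"linear":[-14,32,-65],"twist":0,"claw":0},{"linear":[-14,32,-90],"twist":0,"claw":0},{"linear":[-14,32,-102],"twist":0,"claw":0},{"linear":[-14,32,-107],"twist":0,"claw":0},{"linear":[-14,32,-109],"twist":0,"claw":0},{"linear":[-14,32,-110],"twist":0,"claw":0},{"linear":[-14,32,-110],"twist":0,"claw":0}]'

```text
clock: 27.85
position: [0.4588, 0.1331, 0.0361]
ee_rot: [0.001, 0.707, 0.707, 0.001]
contact_force: [-0.8, 0.7, 0.2]
width: 0.0242
gripper_force: 29.5
```

Emit:
drive_tool --deltas '[{"linear":[0,0,-0.5],"twist":0,"claw":0},{"linear":[0,0,-1],"twist":0,"claw":0},{"linear":[0,0,-1.5],"twist":0,"claw":0},{"linear":[0,0,-1.5],"twist":0,"claw":0}]'

```text
clock: 28.18
position: [0.4588, 0.1331, 0.0352]
ee_rot: [0.001, 0.707, 0.707, 0.001]
contact_force: [-1.9, 1.1, 7.7]
width: 0.0241
gripper_force: 30.2
```

Contact. I release, then pull back up and toward −y for a final look.

Emit:
drive_tool --deltas '[{"linear":[0,0,0],"twist":0,"claw":0.4},{"linear":[0,0,0],"twist":0,"claw":0.6},{"linear":[0,0,0],"twist":0,"claw":0.8},{"linear":[0,0,0],"twist":0,"claw":1},{"linear":[0,0,10],"twist":0,"claw":1},{"linear":[0,0,35],"twist":0,"claw":1},{"linear":[0,0,70],"twist":0,"claw":1},{"linear":[0,0,105],"twist":0,"claw":1},{"linear":[10,0,140],"twist":0,"claw":1},{"linear":[30,0,175],"twist":0,"claw":1},{"linear":[50,0,210],"twist":0,"claw":1},{"linear":[70,0,245],"twist":0,"claw":1}]'

```text
clock: 29.18
position: [0.5281, 0.133, 0.2808]
ee_rot: [0.0, 0.707, 0.707, 0.0]
contact_force: [1.5, 0.6, -0.8]
width: 0.0853
gripper_force: 0.0
```

Emit:
drive_tool --deltas '[{"linear":[10,0,20],"twist":0,"claw":1},{"linear":[20,0,20],"twist":0,"claw":1},{"linear":[20,0,20],"twist":0,"claw":1},{"linear":[20,0,20],"twist":0,"claw":1},{"linear":[20,0,20],"twist":0,"claw":1}]'

```text
clock: 29.6
position: [0.5463, 0.1329, 0.2967]
ee_rot: [-0.002, 0.707, 0.707, -0.002]
contact_force: [-0.3, -0.8, 0.4]
width: 0.0852
gripper_force: 0.0
```

```bash
python3 - <<'E'
from h import *
m=eyes.camera_model("wrist");w=eyes.get_image("wrist");np.savez("w3.npz",**m)
cv2.imwrite("pics/w3.png",w[:,:,::-1])
im=eyes.get_image("scene")
cv2.imwrite("pics/p5.png",cv2.resize(im[130:290,170:570],None,fx=2,fy=2)[:,:,::-1])
E
```

```text
(no output)
```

View pics/w3.png

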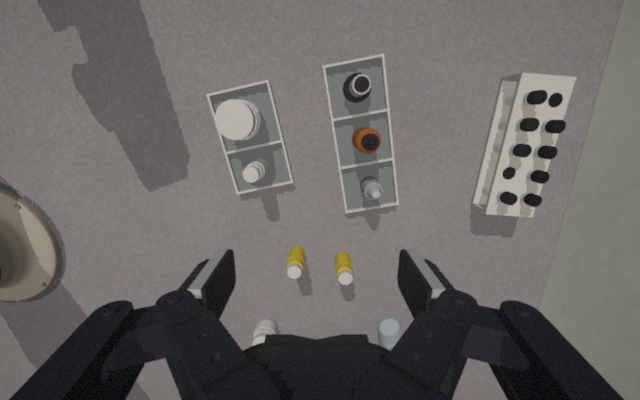

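View pics/p5.png

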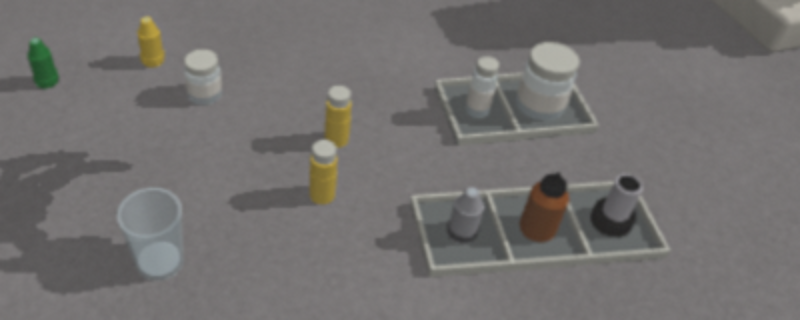

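All five stand upright in their bays. In w3 the tops are jar (238,119), vial (253,174), eyepiece (360,85), dropper (370,142) and objective (376,193). I check the offsets and hand in if they are good.

```bash
python3 - <<'E'
from h import *
from rig import manip
m=dict(np.load("w3.npz")); ok=True
for n,uv,z,c,t in [("jar",(238,119),.07,(442,205),11),("vial",(253,174),.07,(458,133),15),("eye",(360,85),.058,(600.5,245),12),("drop",(370,142),.078,(613,175),14),("obj",(376,193),.062,(625.5,105),16)]:
    e=onplane(m,uv,z)[:2]*1000-c; print(n,e.round(1)); ok&=np.abs(e).max()<t
print(ok)
if ok: print(manip.sign_off())
E
```

```text
jar [ 6.2 -0.8]
vial [4.3 2.1]
eye [-1.5 -0.7]
drop [-1.5  2. ]
obj [0.9 2.4]
True
the job is handed in; nothing more can be done
None
```

Both kits are made up and handed in: all five items stand upright in their bays, at most about 6 mm off centre in the last camera check (the large jar), and the small jar and beaker were not touched.

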